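# Set and close the quick-release of a tube-rack carrier

## Task

The tube-rack carrier is loose on its bench rail. Turn the black adjuster nut on top (clockwise tightens) until the red cam lever, pressed down, begins to meet firm resistance about midway through its travel, then close the lever fully flat so that it stays shut. Never force the lever, and leave the bottles, bin and tray around it where they stand.

Things in the scene. Friction and masses are not known exactly. Their poses are not given: they have to be found in the camera images.
- dock: Fixed dock: base plate 100 x 340 mm, white clamp bridge over a steel rail (bridge 68 x 140 mm, top 92 mm above the bench, y -50 to +90 mm). A blue tube rack (red caps up to 104 mm high) lies at its x +65 to +145 mm. Origin: centre of the underside, on the bench; z up; y runs along the rail, the lever at -y, the nut at +y. Place and yaw differ each time.
- nut_grip (a point): Middle of the adjuster nut, on its upright axis, 126 mm above the bench with the lever open (it sinks with the jaw, up to 13 mm, as the lever closes): round knurled black knob, 42 mm across, 26 mm high, white mark on top; the bridge's flat top is 20 mm under it. The lever's hinge is 80 mm off in the dock's -y, so close the fingers along the dock's x, or within 0.8 rad of that.
- lever (a joint): Cam lever's angle u in rad: 0 open (blade 75 degrees above level), 1.3 closed (level), midway 0.65. The cam lowers the jaw by 20 mm x (cos(1.2 - u) - cos 1.2). A light spring (1 to 3 N at the blade's end) raises it to 0 when let go, unless it was pushed past its dead point at 1.2 with the jaw clamping: then it snaps on to 1.3 and stays shut by itself.
- lever_hinge (a point): Middle of the lever's hinge pin, 115 mm above the bench. The pin lies along the dock's x; the closed blade points from here to the dock's -y, and it swings in the dock's y-z plane. The blade is red, 20 mm wide, 8 mm thick, and reaches from 10 to 98 mm from the pin; its face to press is the upper one. A 50 mm cam disc sits at the pin.
- lever_press (a point): Point on the blade's upper face, 80 mm from the hinge, 4 mm off the blade's middle plane; moves with the lever. Pressed here, the push rises by 4 N within 0.05 to 0.1 rad after the pad touches the rail (the firm resistance). Set well, this is felt at 0.60 to 0.80 rad and the push peaks at 8 to 16 N near 0.9 rad; much too tight, above 25 N.
- jaw: Steel jaw plate with a rubber pad (66 N per mm of squeeze) inside the bridge, hardly visible; it carries the nut, and the cam lowers it on to the rail. Turning the nut clockwise (seen from above) brings the pad 2.2 mm nearer to the rail per rad. The nut takes 0.55 N m and stays as left; it must go on some 0.4 to 3 rad from the start, only the lever's feel tells how far. Origin: the dock's, when open.
- rail: Flat steel rail, 30 x 340 mm, its top 52 mm above the bench, along the dock's y. Fixed. Origin and axes as the dock's.
- reagent: Bystander: pink bottle with a red cap, 58 mm across, 140 mm high, loose. Origin: centre of its underside.
- gel: Bystander: white pump bottle, 68 mm across, 174 mm high, loose. Origin: centre of its underside.
- sharps: Bystander: yellow sharps bin with a white lid, 100 x 130 x 149 mm, loose. Origin: centre of its underside.
- dish: Bystander: low white tray, 110 x 190 x 35 mm, with small things in it, loose, on the robot's side of the dock. Origin: centre of its underside.

How it is judged:
By the outcome, as a careful person would: the job done as asked, in the order asked, and still so for the second after the job is handed in, with the robot touching nothing.
It also fails if it takes over 72 s, if anything falls off the work surface, if the arm or the gripper's body presses on something with over 40 N, if the wrist force passes 120 N, or if a joint passes its speed limit or range.

## Robot

A 7-joint arm with a two-finger parallel gripper is mounted at the origin on the work surface. World frame = base frame: x ahead of the robot, y to its left, z up, the work surface at z = 0. Lengths are in m, angles in rad, forces in N, time in s.
With the tool pointing down it reaches from about 0.35 to 0.9 m from the base axis. Payload 8.1 kg.
Tool frame: the origin (TCP) lies at the centre of the arm's flange, where the gripper is bolted on; the fingertips stand 178 mm ahead of it and the grasp point (between the pads) lies 159 mm ahead of it; x points along the fingers, z is the direction in which the jaws open and shut, and the axes are right-handed (so a half turn about x gives the same grasp; the last joint's range is limited). The gripper opens to 92 mm and grips with 3 to 60 N. Pads are 19 mm wide; open, the fingers measure 130 mm over their backs; the gripper's body (75 mm by 190 mm) begins 47 mm behind the grasp point.
Start: joints at [1.052, 0.434, 0.025, 1.573, -0.012, 1.134, -0.075], TCP at [0.252, -0.572, 0.405] pointing down, gripper open.
Joint ranges: [-2.62, 2.62], [-0.44, 2.09], [-1.27, 1.32], [0.08, 2.57], [-1.32, 4.46], [0.12, 2], [-2.74, 2.74]. Speed limits (rad/s): [2.22, 2.22, 3.01, 3.01, 3.14, 3.14, 3.14].

## Interface

Orientations are given as a rotation vector (axis times angle).
In Python, from cell import arm, get_image, search_frame, pinpoint gives the robot as it stands.
- The arm moves only by the tool arm_command, never from a script. Its argument "motion" is a list of rows, each a list of 7 numbers: the finger opening in mm, from 0 to 91.8, then the shift along the tool's x, y, z in mm, then the turn, a rotation vector about the tool's x, y, z in degrees. In form: [[fingers, x, y, z, ax, ay, az], ...]. A call has 1 to 5 rows; each row shifts and turns the commanded pose from where the row before left it, along the tool's axes as they then stand; what a row does not reach is not made up. A row lasts 1/8 s, in which the tool goes at most 62.5 mm and 10.7 degrees, less where a joint would pass 70% of its speed; a pose out of reach is approached as far as the arm can. A call with a gripper value outside its range is refused whole. The fingers move at their own pace and stop on an object; "newtons" is the grip in N (left out, the last holds). Time passes only in rows, so rows that do not move let the fingers close. It gives the time, the measured TCP pose, the force and the opening at its end, in the units of the state.
- arm.observe(): the state, without advancing time (a new reading comes with each control period).
- get_image(name): name is "scene" or "top"; returns a dict with "frame" (400x640x3 uint8, red, green, blue), "range_z" (400x640 float32, m along the optical axis (not along the pixel's ray), 0 where there is no reading), "K" (3x3 intrinsics, pixels), "origin" and "rotation" of the camera in the world. Camera axes: x right, y down, z forward; pixel columns grow to the right and rows downward; lengths in m; the calibration is good to about 2 mm. A picture is of the moment at which its call begins.
- arm.sign_off(): hands the job in, once; it reports no verdict.
Trained networks look in the newest picture that a camera, given by its name, has taken for a name from the list of things; names that differ only in an ending like _2 or _b are one class to them, and where a whole thing is asked for, a point or a joint stands for the part that bears it (a point fixed in the world has none). Each returns a list of dicts, best first, with "p" (0 to 1); they miss things now and then, are a little off and sometimes report something else, mostly with a low value. They report only what shows in the picture. A call takes as long as a camera call.
- search_frame(camera, target): "point" ([x, y, z] in m, in world coordinates, good to about 4 mm: the middle of the surface that is visible of it).
- pinpoint(camera, target): "point" ([x, y, z] in m, in world coordinates, good to about 4 mm: a listed point, or the origin of a listed thing).
The state is a dict: "clock": time; "joints": joint angles; "dq": joint speeds; "joint_efforts": joint torques, N m; "position": TCP position; "ee_rot": TCP orientation; "force": force on the tool from outside, world axes, zero at the start; "ft_torque": the same for the moment, N m; "width": opening from 0.0 (shut) to 1.0 (fully open).
Only numpy, scipy, OpenCV 4.12 (cv2) and the standard library are available. Lean on these libraries where they do the work, as an engineer would, in place of code of your own. Each camera call takes 0.05 s, during which the arm holds its last target. There are 200 camera calls.

## Working session

There is one attempt and no reset: what is moved stays moved. The work goes in short steps, Python scripts to look and compute and a tool call to move; the robot and the scene stay as the last step left them, time stands still between calls to the robot, and variables do not carry over. Pictures are saved under pics/ and viewed, about 8 in all and at most 12, crops included, and the job is handed in when it is done.

Besides the shell and the picture viewer there is one more tool, called after ">>>" as a command line: name --pt "numbers of a row" for each row, then --argument value for the rest. arm_command: Moves the arm, as the interface text tells. Its arguments: {"type":"object","properties":{"motion":{"type":"array"},"newtons":{"type":"number"}},"required":["motion"]}

```bash
mkdir -p pics
python3 - <<'E'
from cell import arm,get_image,search_frame,pinpoint
import cv2,numpy as np
s=arm.observe();print({k:np.round(v,3).tolist() for k,v in s.items()})
for c in("scene","top"):
    d=get_image(c);cv2.imwrite(f"pics/{c}0.png",d["frame"][:,:,::-1])
    print(c,d["origin"])
    for t in("dock","nut_grip","lever_hinge","lever_press","reagent","gel","sharps","dish"):
        r=pinpoint(c,t);print(t,[(np.round(q["point"],3).tolist(),round(q["p"],2)) for q in r[:2]])
E
```

```text
{'clock': 0.0, 'joints': [1.052, 0.435, 0.025, 1.574, -0.012, 1.134, -0.075], 'dq': [0.001, 0.001, -0.0, -0.001, 0.0, 0.0, -0.001], 'joint_efforts': [-0.001, -66.785, 0.984, -31.446, -0.061, 0.043, 0.0], 'position': [0.252, -0.572, 0.404], 'ee_rot': [0.899, 1.379, -0.897], 'force': [-0.094, -0.958, -0.184], 'ft_torque': [0.043, -0.023, -0.039], 'width': 1.0}
scene [1.20303017 0.2572     1.24671486]
dock [([0.546, 0.012, 0.004], 0.72)]
nut_grip [([0.546, 0.071, 0.127], 0.73)]
lever_hinge [([0.546, -0.01, 0.119], 0.78)]
lever_press [([0.55, -0.025, 0.192], 0.86)]
reagent []
gel [([0.527, 0.286, 0.003], 0.64), ([0.542, 0.069, 0.127], 0.39)]
sharps [([0.671, 0.242, -0.005], 0.85)]
dish [([0.366, -0.046, 0.0], 0.79)]
top [0.298574   0.05818093 1.39145574]
dock [([0.549, 0.011, 0.0], 0.87)]
nut_grip [([0.541, 0.074, 0.124], 0.83)]
lever_hinge [([0.546, -0.007, 0.114], 0.63)]
lever_press [([0.55, -0.026, 0.196], 0.52), ([0.368, -0.047, -0.002], 0.22)]
reagent [([0.566, -0.262, -0.004], 0.93)]
gel [([0.53, 0.29, 0.005], 0.77)]
sharps [([0.673, 0.241, -0.002], 0.76)]
dish [([0.368, -0.047, -0.003], 0.59)]
```

View pics/scene0.png

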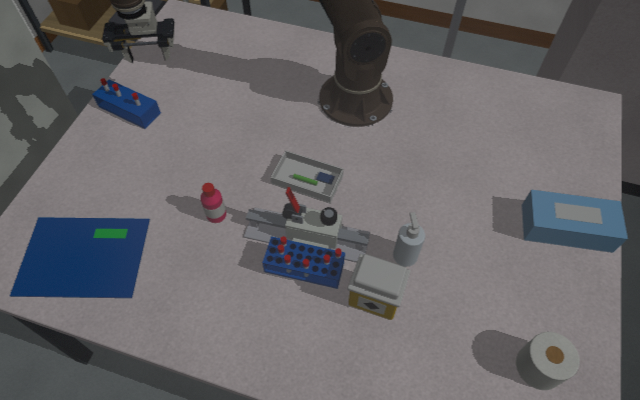

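View pics/top0.png

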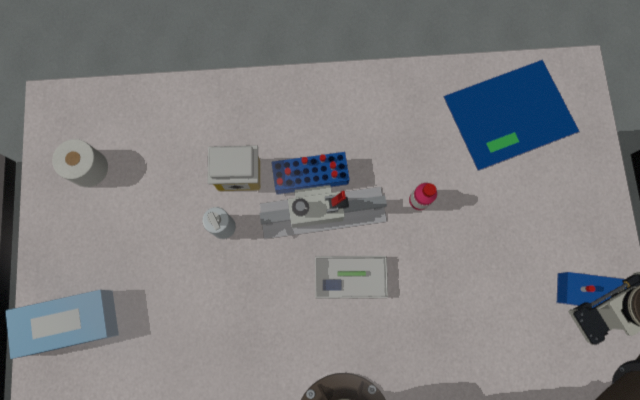

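Top view: the nut is at (301,207) and the lever at (338,200). The rail runs from (262,220) to (385,205) and the tray is at (352,278). Gel is at (217,222), the bin at (234,168) and the reagent at (423,196). The area around the nut is free. Next I'll fit the dock's position and yaw from the depth.

```bash
cat > h.py <<'E'
import numpy as np
from cell import arm,get_image
from scipy.spatial.transform import Rotation as R
def cloud(c):
    d=get_image(c);z=d["range_z"];v,u=np.indices(z.shape);K=d["K"]
    p=np.stack([(u-K[0,2])/K[0,0]*z,(v-K[1,2])/K[1,1]*z,z],-1)@np.array(d["rotation"]).T+d["origin"]
    p[z==0]=np.nan
    return p,d["frame"].astype(int)
def down(yaw):  # tool x down, tool z (jaws) along world angle yaw
    z=np.array([np.cos(yaw),np.sin(yaw),0]);x=np.array([0,0,-1.]);return R.from_matrix(np.stack([x,np.cross(z,x),z],1))
def rel(pos,rot,s=None):  # shift in mm (current tool axes) and turn deg to reach target TCP
    s=s or arm.observe();r=R.from_rotvec(s["ee_rot"])
    return np.round(r.inv().apply(np.array(pos)-s["position"])*1e3,1),np.round(np.degrees((r.inv()*rot).as_rotvec()),1)
E
python3 - <<'E'
from h import *;import cv2
print(R.from_rotvec(arm.observe()["ee_rot"]).as_matrix().round(2))
for c in("top","scene"):
    p,f=cloud(c);x,y,z=p[...,0],p[...,1],p[...,2]
    near=(abs(x-.545)<.07)&(abs(y-.01)<.2)
    for n,m in(("bridge",near&(abs(z-.092)<.006)&(abs(y-.03)<.1)&(f.min(-1)>90)),("rail",near&(abs(z-.052)<.005)),("nut",near&(abs(z-.139)<.007)&(abs(y-.073)<.03)),("base",near&(z>.003)&(z<.02))):
        q=p[m][:,:2];(cx,cy),w,a=cv2.minAreaRect((q*1e3).astype(np.float32))
        e=np.linalg.svd(q-q.mean(0),full_matrices=False)[2][0]
        print(c,n,m.sum(),q.mean(0).round(4),p[m][:,2].mean().round(4),"rect",round(cx,1),round(cy,1),np.round(w,1),round(a,1),"pca",e.round(3))
    red=near&(f[...,0]>110)&(f[...,1]<60)&(z>.12)&(abs(x-.547)<.03)&(y<0.03)
    q=p[red];print("blade",red.sum(),q.mean(0).round(4),q[q[:,2].argmax()].round(4),q[q[:,2].argmin()].round(4))
E
```

```text
[[ 0.    0.91  0.4 ]
 [-0.    0.4  -0.91]
 [-1.   -0.    0.  ]]Traceback (most recent call last):
  File "<stdin>", line 4, in <module>
  File "h.py", line 6, in cloud
    p=np.stack([(u-K[0,2])/K[0,0]*z,(v-K[1,2])/K[1,1]*z,z],-1)@np.array(d["rotation"]).T+d["origin"]
      ~~~~~~~~~~~~~~~~~~~~~~~~~~~~~~~~~~~~~~~~~~~~~~~~~~~~~~~~~~~~~~~~~~~~~~~~~~~~~~~~~~^~~~~~~~~~~~
ValueError: operands could not be broadcast together with shapes (400,640) (3,)
```

```bash
sed -i 's/np.array(d\["rotation"\]).T/R.from_rotvec(d["rotation"]).as_matrix().T/' h.py
python3 - <<'E'
from h import *;import cv2
d=get_image("top");print(np.shape(d["rotation"]),np.round(d["rotation"],3))
for c in("top","scene"):
    p,f=cloud(c);x,y,z=p[...,0],p[...,1],p[...,2]
    near=(abs(x-.545)<.07)&(abs(y-.01)<.2)
    print(c,"bench z",np.nanmedian(z))
    for n,m in(("bridge",near&(abs(z-.092)<.006)&(abs(y-.03)<.1)&(f.min(-1)>90)),("rail",near&(abs(z-.052)<.005)),("nut",near&(abs(z-.139)<.007)&(abs(y-.073)<.03)),("base",near&(z>.003)&(z<.02))):
        q=p[m][:,:2]
        if len(q)<9: print(n,len(q));continue
        (cx,cy),w,a=cv2.minAreaRect((q*1e3).astype(np.float32))
        e=np.linalg.svd(q-q.mean(0),full_matrices=False)[2][0]
        print(c,n,m.sum(),q.mean(0).round(4),p[m][:,2].mean().round(4),"rect",round(cx,1),round(cy,1),np.round(w,1),round(a,1),"pca",e.round(3))
    red=near&(f[...,0]>110)&(f[...,1]<60)&(z>.12)&(abs(x-.547)<.03)&(y<0.03)
    q=p[red];print("blade",red.sum(),q.mean(0).round(4),q[q[:,2].argmax()].round(4),q[q[:,2].argmin()].round(4))
E
```

```text
(3,) [-2.045  2.191 -0.232]
top bench z -0.001386381465211084
top bridge 846 [0.5412 0.0323] 0.0909 rect 545.5 30.1 [ 68.3 140.2] 4.0 pca [-0.035  0.999]
top rail 711 [ 5.46e-01 -5.00e-04] 0.0512 rect 537.5 9.5 [ 49.9 339.6] 4.1 pca [ 0.073 -0.997]
top nut 220 [0.5423 0.0704] 0.1377 rect 542.6 70.0 [41.5 41.3] 41.6 pca [-0.996 -0.085]
top base 2002 [0.535  0.0025] 0.0072 rect 544.7 9.5 [398.4 139.1] 90.0 pca [-0.061  0.998]
blade 66 [ 0.5493 -0.0228  0.1735] [ 0.5427 -0.0357  0.2146] [ 0.5466 -0.011   0.1314]
scene bench z -0.00016133265961748577
scene bridge 690 [0.555  0.0395] 0.0918 rect 547.9 31.9 [ 71.1 139.2] 4.5 pca [-0.123  0.992]
scene rail 814 [0.5536 0.0098] 0.0519 rect 556.9 11.5 [ 60.2 340.6] 6.5 pca [-0.067  0.998]
scene nut 194 [0.5468 0.0718] 0.1389 rect 544.4 71.3 [43.3 42.8] 54.4 pca [0.812 0.584]
scene base 1205 [ 0.5592 -0.0033] 0.0078 rect 544.7 9.8 [138.9 398.6] 0.1 pca [-0.078  0.997]
blade 43 [ 0.5506 -0.0184  0.163 ] [ 0.5474 -0.0327  0.2113] [ 0.5445 -0.0104  0.1302]
```

```bash
cat >> h.py <<'E'
from scipy.spatial.transform import Slerp
YAW=.07;O=np.array([.5477,.011,0]);D=R.from_euler("z",YAW)
W=lambda x,y,z:O+D.apply([x,y,z])
NUT=W(0,.06,.126);HINGE=W(0,-.02,.115)
def plan(wps,f,s=None): # wps: [(pos,rot,n)], prints rows
    s=s or arm.observe();p=np.array(s["position"]);r=R.from_rotvec(s["ee_rot"])
    for pos,rot,n in wps:
        sl=Slerp([0,1],R.concatenate([r,rot]));p0=p;r0=r
        for i in range(1,n+1):
            pn=p0+(np.array(pos)-p0)*i/n;rn=sl(i/n)
            print([f]+np.round(r.inv().apply(pn-p)*1e3,1).tolist()+np.round(np.degrees((r.inv()*rn).as_rotvec()),1).tolist())
            p,r=pn,rn
E
python3 - <<'E'
from h import *
g=down(YAW+np.radians(30));up=np.array([0,0,.159])
plan([(NUT+up+[0,0,.13],g,14),(NUT+up,g,4)],91.8)
E
```

```text
[91.8, -0.7, 37.6, -33.6, -7.2, 0.0, 0.0]
[91.8, -0.7, 41.4, -28.7, -7.2, 0.0, 0.0]
[91.8, -0.7, 44.7, -23.3, -7.2, 0.0, 0.0]
[91.8, -0.7, 47.2, -17.5, -7.2, 0.0, 0.0]
[91.8, -0.7, 49.1, -11.5, -7.2, 0.0, 0.0]
[91.8, -0.7, 50.1, -5.3, -7.2, 0.0, 0.0]
[91.8, -0.7, 50.4, 1.0, -7.2, 0.0, 0.0]
[91.8, -0.7, 49.9, 7.3, -7.2, 0.0, 0.0]
[91.8, -0.7, 48.6, 13.4, -7.2, 0.0, 0.0]
[91.8, -0.7, 46.5, 19.4, -7.2, 0.0, 0.0]
[91.8, -0.7, 43.7, 25.0, -7.2, 0.0, 0.0]
[91.8, -0.7, 40.3, 30.3, -7.2, 0.0, 0.0]
[91.8, -0.7, 36.2, 35.0, -7.2, 0.0, 0.0]
[91.8, -0.7, 31.6, 39.3, -7.2, 0.0, 0.0]
[91.8, 32.5, 0.0, 0.0, 0.0, 0.0, 0.0]
[91.8, 32.5, 0.0, 0.0, 0.0, 0.0, 0.0]
[91.8, 32.5, 0.0, 0.0, 0.0, -0.0, 0.0]
[91.8, 32.5, -0.0, -0.0, 0.0, 0.0, -0.0]
```

>>> arm_command --pt "91.8 -1 38 -34 -7.2 0 0" --pt "91.8 -1 41 -29 -7.2 0 0" --pt "91.8 -1 45 -23 -7.2 0 0" --pt "91.8 -1 47 -17 -7.2 0 0" --pt "91.8 -1 49 -11 -7.2 0 0" --newtons 60

```text
clock: 1.72
position: [0.3571, -0.3409, 0.41]
ee_rot: [0.409, 1.531, -0.41]
force: [1.1, -0.1, -0.2]
width: 0.999
```

>>> arm_command --pt "91.8 -1 50 -5 -7.2 0 0" --pt "91.8 -1 50 1 -7.2 0 0" --pt "91.8 -1 50 7 -7.2 0 0" --pt "91.8 -1 49 13 -7.2 0 0" --pt "91.8 -1 46 19 -7.2 0 0"

```text
clock: 2.35
position: [0.459, -0.1112, 0.4151]
ee_rot: [-0.083, 1.568, 0.082]
force: [1.1, -1.4, -0.0]
width: 0.997
```

>>> arm_command --pt "91.8 0 44 25 -7.2 0 0" --pt "91.8 0 40 30 -7.2 0 0" --pt "91.8 0 36 35 -7.2 0 0" --pt "91.8 0 31 39 -7.2 0 0" --pt "91.8 0 0 0 0 0 0"

```text
clock: 2.98
position: [0.5404, 0.0746, 0.4148]
ee_rot: [-0.477, 1.516, 0.481]
force: [0.1, -1.0, 0.5]
width: 0.999
```

Run:
```python
from h import *
print(arm.observe()["clock"])
g=down(YAW+np.radians(30));up=np.array([0,0,.159])
plan([(NUT+up,g,4)],91.8)
```

```text
2.975
[91.8, 32.4, -1.3, 0.0, 0.3, 0.0, -0.0]
[91.8, 32.4, -1.3, 0.0, 0.3, 0.0, -0.0]
[91.8, 32.4, -1.2, 0.1, 0.3, 0.0, -0.0]
[91.8, 32.5, -1.2, 0.1, 0.3, 0.0, -0.0]
```

>>> arm_command --pt "91.8 32 -5 0 1 0 0" --pt "91.8 32 0 0 0 0 0" --pt "91.8 32 0 0 0 0 0" --pt "91.8 32 0 0 0 0 0" --pt "91.8 0 0 0 0 0 0"

```text
clock: 3.6
position: [0.5418, 0.0651, 0.2849]
ee_rot: [-0.459, 1.526, 0.459]
force: [0.5, -0.4, 1.2]
width: 1.0
```

>>> arm_command --pt "0 0 0 0 0 0 0" --pt "0 0 0 0 0 0 0" --pt "0 0 0 0 0 0 0" --pt "0 0 0 0 0 0 0" --pt "0 0 0 0 0 0 0" --newtons 60

```text
clock: 4.22
position: [0.5436, 0.0671, 0.2873]
ee_rot: [-0.459, 1.518, 0.46]
force: [10.4, 5.5, -8.1]
width: 0.504
```

Run:
```python
from h import *
p,f=cloud("scene")
s=arm.observe();print(s["width"],s["force"],s["clock"])
print(rel(NUT+[0,0,.159],down(YAW+np.radians(30)),s))
import cv2
d=get_image("scene");cv2.imwrite("pics/s1.png",cv2.resize(d["frame"][150:310,210:450,::-1],None,fx=3,fy=3,interpolation=cv2.INTER_CUBIC))
```

```text
0.46507714052683685 [ 19.30117459  10.82671509 -15.46671149] 4.275
(array([2.5, 3.2, 0.7]), array([-0.4,  0.4,  0. ]))
```

View pics/s1.png

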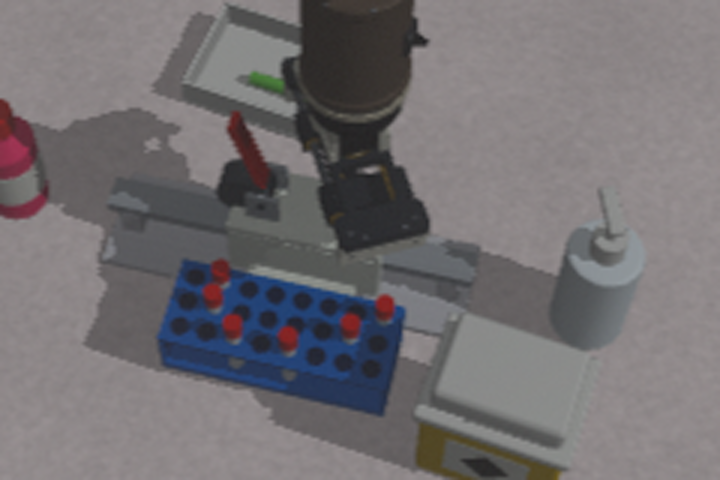

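The fingers are around the nut, but the commanded pose is about 5 mm off centre. I'll open, re-centre, then grip again.

>>> arm_command --pt "70 0 0 0 0 0 0" --pt "70 0 2 2 0 0 0" --pt "70 0 2 2.5 0 0 0" --pt "70 0 0 0 0 0 0"

```text
clock: 4.82
position: [0.5442, 0.0727, 0.2867]
ee_rot: [-0.46, 1.522, 0.46]
force: [-0.1, 0.4, -0.2]
width: 0.753
```

Run:
```python
from h import *
s=arm.observe();print(s["width"],s["force"],s["clock"],s["dq"])
print(rel(NUT+[0,0,.159],down(YAW+np.radians(30)),s))
```

```text
0.7527674434288133 [-0.08592767  0.37077544 -0.16027296] 4.825 [ 3.38831365e-03 -2.31232681e-03  4.04021784e-03  2.51874614e-03
  2.17429089e-03 -8.30622660e-05  3.10977635e-03]
(array([ 1.7, -1.1, -1.6]), array([-0.4, -0. , -0. ]))
```

>>> arm_command --pt "30 1 -1 -1 0 0 0" --pt "30 0 0 0 0 0 0" --pt "30 0 0 0 0 0 0" --pt "30 0 0 0 0 0 0" --pt "30 0 0 0 0 0 0" --newtons 60

```text
clock: 5.45
position: [0.5444, 0.0711, 0.2859]
ee_rot: [-0.459, 1.52, 0.46]
force: [4.3, 1.8, -2.9]
width: 0.449
```

>>> arm_command --pt "30 0 0 0 8 0 0" --pt "30 0 0 0 8 0 0" --pt "30 0 0 0 8 0 0" --pt "30 0 0 0 8 0 0" --pt "30 0 0 0 8 0 0"

```text
clock: 6.08
position: [0.5439, 0.0711, 0.2858]
ee_rot: [0.09, 1.569, -0.09]
force: [2.1, -0.4, 0.0]
width: 0.447
```

>>> arm_command --pt "30 0 0 0 0 0 0" --pt "30 0 0 0 0 0 0"

```text
clock: 6.32
position: [0.544, 0.071, 0.2858]
ee_rot: [0.086, 1.569, -0.086]
force: [0.8, 0.5, 0.4]
width: 0.45
```

Run:
```python
from h import *
s=arm.observe();print(s["width"],s["force"],s["ft_torque"],s["clock"])
print(rel(NUT+[0,0,.159],down(YAW+np.radians(30)),s))
```

```text
0.4499318576084176 [0.81062803 0.52978608 0.43404824] [ 0.29228008 -0.21591403 -0.54175765] 6.325
(array([ 0.8, -0.2, -0.4]), array([-40.3,  -0. ,  -0. ]))
```

>>> arm_command --pt "65 0 0 0 0 0 0" --pt "65 0 0 0 0 0 0" --pt "65 0 0 0 0 0 0" --pt "65 -40 0 0 0 0 0" --pt "0 -45 0 0 -10.3 0 0" --newtons 30

```text
clock: 6.95
position: [0.5436, 0.071, 0.3712]
ee_rot: [-0.057, 1.572, 0.057]
force: [2.3, 0.3, -1.5]
width: 0.643
```

>>> arm_command --pt "0 0 0 0 0 0 0" --pt "0 0 0 0 0 0 0" --pt "0 0 0 0 0 0 0"

```text
clock: 7.32
position: [0.5436, 0.0707, 0.3695]
ee_rot: [-0.053, 1.572, 0.053]
force: [-0.5, 0.1, 0.7]
width: 0.322
```

```bash
cat >> h.py <<'E'
def C(u,r=.08): t=1.309-u;return HINGE+D.apply([0,-r*np.cos(t)+.004*np.sin(t),r*np.sin(t)+.004*np.cos(t)])
OFF=D.apply([0,.0095,.178])
def tcp(u,back=0.): t=1.309-u;return C(u)+OFF+back*D.apply([0,np.sin(t),np.cos(t)])
def lev(s=None):  # lever angle from measured TCP if corner is in contact, and push normal to blade
    s=s or arm.observe();v=D.inv().apply(np.array(s["position"])-OFF-HINGE);r=np.hypot(v[1],v[2])
    t=np.arctan2(v[2],-v[1])-np.arcsin(.004/r);u=1.309-t
    return dict(t=round(s["clock"],2),u=round(u,3),r=round(r*1e3,1),push=round(float(np.dot(D.inv().apply(s["force"]),[0,np.sin(t),np.cos(t)])),2),F=np.round(s["force"],1).tolist(),w=round(s["width"],2))
E
python3 - <<'E'
from h import *
print(lev());plan([(tcp(0,.008),down(YAW),3)],0)
print([np.round(tcp(u)*1e3,1).tolist() for u in(0,.3)])
p,f=cloud("scene");import cv2;cv2.imwrite("pics/s2.png",cv2.resize(f[150:310,210:450,::-1].astype(np.uint8),None,fx=3,fy=3,interpolation=cv2.INTER_CUBIC))
E
```

```text
{'t': 7.33, 'u': np.float64(-0.967), 'r': np.float64(104.0), 'push': -0.29, 'F': [-0.5, 0.1, 0.7], 'w': 0.32}
[0, -1.3, -26.5, 0.0, -0.0, -0.0, 0.0]
[0, -1.3, -26.5, 0.0, -0.0, -0.0, 0.0]
[0, -1.3, -26.5, -0.0, -0.0, -0.0, 0.0]
[[549.6, -16.3, 371.3], [551.2, -38.6, 362.8]]
```

View pics/s2.png

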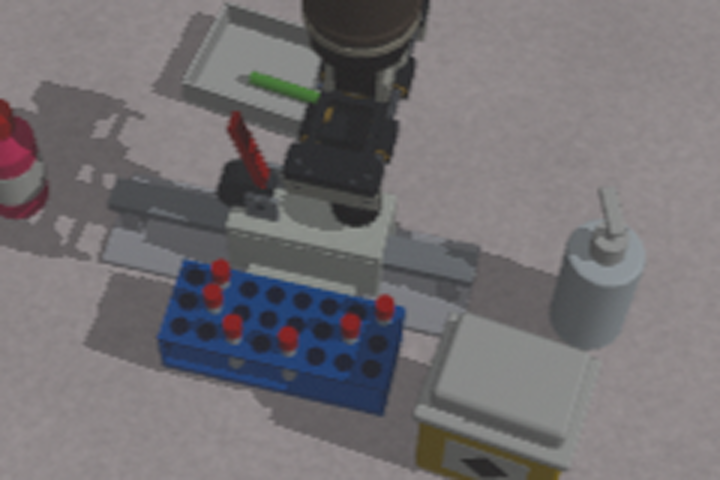

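>>> arm_command --pt "0 -1 -26 0 0 0 0" --pt "0 -1 -26 0 0 0 0" --pt "0 -1 -27 0 0 0 0" --pt "0 0 0 0 0 0 0"

```text
clock: 7.88
position: [0.5494, -0.0103, 0.3728]
ee_rot: [-0.051, 1.572, 0.05]
force: [-0.3, 0.3, 0.1]
width: 0.005
```

Run:
```python
from h import *
print(lev());plan([(tcp(0,.002),down(YAW),1)]+[(tcp(u),down(YAW),1) for u in np.arange(.1,1.31,.05)],0)
```

```text
{'t': 7.88, 'u': np.float64(-0.077), 'r': np.float64(80.5), 'push': 0.29, 'F': [-0.3, 0.3, 0.1], 'w': 0.01}
[0, 1.0, -4.0, -0.2, -0.3, -0.1, 0.1]
[0, 2.6, -9.7, -0.0, 0.0, 0.0, 0.0]
[0, 1.3, -3.8, -0.0, -0.0, 0.0, -0.0]
[0, 1.5, -3.7, 0.0, 0.0, 0.0, 0.0]
[0, 1.7, -3.6, -0.0, 0.0, 0.0, 0.0]
[0, 1.9, -3.5, 0.0, 0.0, 0.0, 0.0]
[0, 2.0, -3.4, 0.0, 0.0, 0.0, 0.0]
[0, 2.2, -3.3, -0.0, 0.0, 0.0, 0.0]
[0, 2.4, -3.2, -0.0, 0.0, 0.0, 0.0]
[0, 2.5, -3.1, -0.0, 0.0, 0.0, 0.0]
[0, 2.7, -3.0, 0.0, 0.0, 0.0, 0.0]
[0, 2.8, -2.8, 0.0, 0.0, 0.0, 0.0]
[0, 3.0, -2.7, -0.0, 0.0, 0.0, 0.0]
[0, 3.1, -2.5, -0.0, 0.0, 0.0, 0.0]
[0, 3.2, -2.4, -0.0, 0.0, 0.0, 0.0]
[0, 3.3, -2.2, -0.0, 0.0, 0.0, 0.0]
[0, 3.4, -2.0, 0.0, 0.0, 0.0, 0.0]
[0, 3.5, -1.9, 0.0, 0.0, 0.0, 0.0]
[0, 3.6, -1.7, -0.0, 0.0, 0.0, 0.0]
[0, 3.7, -1.5, -0.0, 0.0, 0.0, 0.0]
[0, 3.8, -1.3, 0.0, 0.0, 0.0, 0.0]
[0, 3.8, -1.1, -0.0, 0.0, 0.0, 0.0]
[0, 3.9, -0.9, -0.0, 0.0, 0.0, 0.0]
[0, 3.9, -0.7, 0.0, 0.0, 0.0, 0.0]
[0, 4.0, -0.5, -0.0, 0.0, 0.0, 0.0]
[0, 4.0, -0.3, 0.0, 0.0, 0.0, 0.0]
```

>>> arm_command --pt "0 1 -4 0 0 0 0" --pt "0 2.6 -9.7 0 0 0 0" --pt "0 2.8 -7.5 0 0 0 0" --pt "0 0 0 0 0 0 0"

```text
clock: 8.38
position: [0.5509, -0.0294, 0.3669]
ee_rot: [-0.053, 1.571, 0.053]
force: [-0.1, 3.1, -1.4]
width: 0.001
```

>>> arm_command --pt "0 1.7 -3.6 0 0 0 0" --pt "0 1.9 -3.5 0 0 0 0" --pt "0 2 -3.4 0 0 0 0" --pt "0 2.2 -3.3 0 0 0 0" --pt "0 0 0 0 0 0 0"

```text
clock: 9.0
position: [0.5518, -0.0433, 0.3593]
ee_rot: [-0.054, 1.57, 0.053]
force: [-0.6, 2.6, -0.5]
width: 0.003
```

>>> arm_command --pt "0 2.4 -3.2 0 0 0 0" --pt "0 2.5 -3.1 0 0 0 0" --pt "0 0 0 0 0 0 0"

```text
clock: 9.38
position: [0.5522, -0.0496, 0.3544]
ee_rot: [-0.054, 1.57, 0.053]
force: [0.2, 3.1, 0.9]
width: 0.0
```

Run:
```python
from h import *
print(lev());plan([(tcp(u),down(YAW),1) for u in (.6,.7)],0)
import cv2
f=get_image("scene")["frame"];cv2.imwrite("pics/s3.png",cv2.resize(f[150:310,210:450,::-1],None,fx=3,fy=3,interpolation=cv2.INTER_CUBIC))
```

```text
{'t': 9.38, 'u': np.float64(0.475), 'r': np.float64(79.3), 'push': 2.87, 'F': [0.2, 3.1, 0.9], 'w': 0.0}
[0, 6.3, -7.9, -0.3, -0.1, -0.0, 0.0]
[0, 6.1, -5.2, -0.0, 0.0, 0.0, -0.0]
```

View pics/s3.png

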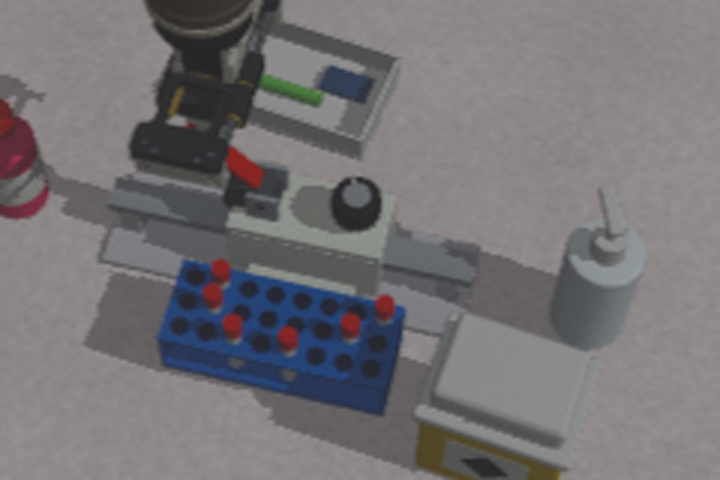

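The gripper is pressing the red blade at about (243,165), and the push is only the 3 N spring. I'll keep going in small steps.

>>> arm_command --pt "0 2.7 -3 0 0 0 0" --pt "0 2.8 -2.8 0 0 0 0" --pt "0 0 0 0 0 0 0"

```text
clock: 9.8
position: [0.5526, -0.0553, 0.3489]
ee_rot: [-0.054, 1.57, 0.053]
force: [0.2, 1.6, 0.4]
width: 0.003
```

>>> arm_command --pt "0 3 -2.7 0 0 0 0" --pt "0 3.1 -2.5 0 0 0 0" --pt "0 0 0 0 0 0 0"

```text
clock: 10.18
position: [0.553, -0.0605, 0.3427]
ee_rot: [-0.054, 1.57, 0.053]
force: [0.4, 1.2, 1.0]
width: 0.004
```

>>> arm_command --pt "0 3.2 -2.4 0 0 0 0" --pt "0 3.3 -2.2 0 0 0 0" --pt "0 0 0 0 0 0 0"

```text
clock: 10.55
position: [0.5533, -0.065, 0.3362]
ee_rot: [-0.054, 1.57, 0.053]
force: [1.2, 0.9, 2.1]
width: 0.004
```

Run:
```python
from h import *
print(lev());plan([(tcp(u),down(YAW),1) for u in (.8,.9,1.)],0)
```

```text
{'t': 10.55, 'u': np.float64(0.779), 'r': np.float64(78.7), 'push': 2.28, 'F': [1.2, 0.9, 2.1], 'w': 0.0}
[0, 0.7, -2.2, -0.2, -0.1, -0.0, 0.0]
[0, 7.0, -3.9, 0.0, 0.0, 0.0, 0.0]
[0, 7.3, -3.2, -0.0, 0.0, -0.0, 0.0]
```

>>> arm_command --pt "0 3.5 -2.8 0 0 0 0" --pt "0 3.5 -2.3 0 0 0 0" --pt "0 0 0 0 0 0 0"

```text
clock: 10.92
position: [0.5537, -0.0695, 0.3293]
ee_rot: [-0.053, 1.57, 0.054]
force: [-0.6, 3.7, 2.8]
width: 0.004
```

>>> arm_command --pt "0 3.6 -1.7 0 0 0 0" --pt "0 3.7 -1.5 0 0 0 0" --pt "0 0 0 0 0 0 0"

```text
clock: 11.3
position: [0.5539, -0.0728, 0.3219]
ee_rot: [-0.054, 1.57, 0.054]
force: [-0.9, 4.3, 3.3]
width: 0.003
```

>>> arm_command --pt "0 3.8 -1.3 0 0 0 0" --pt "0 3.8 -1.1 0 0 0 0" --pt "0 0 0 0 0 0 0"

```text
clock: 11.68
position: [0.554, -0.0756, 0.3143]
ee_rot: [-0.054, 1.57, 0.053]
force: [0.3, 4.0, 3.3]
width: 0.007
```

Run:
```python
from h import *
print(lev());plan([(tcp(0,.012),down(YAW),6),(NUT+[0,0,.245],down(YAW+np.radians(36)),4)],0)
```

```text
{'t': 11.68, 'u': np.float64(1.087), 'r': np.float64(79.3), 'push': 4.09, 'F': [0.3, 4.0, 3.3], 'w': 0.01}
[0, -10.0, 11.9, -0.1, -0.0, -0.0, 0.0]
[0, -10.0, 11.9, -0.1, -0.0, -0.0, 0.0]
[0, -10.0, 11.9, -0.1, -0.0, -0.0, 0.0]
[0, -10.0, 11.9, -0.0, -0.0, -0.0, 0.0]
[0, -10.0, 11.9, -0.0, -0.0, -0.0, 0.0]
[0, -10.0, 11.9, -0.0, -0.0, -0.0, 0.0]
[0, 0.9, 18.9, -0.0, -9.0, 0.0, -0.0]
[0, 0.9, 18.7, 3.0, -9.0, 0.0, -0.0]
[0, 0.9, 18.0, 5.9, -9.0, -0.0, -0.0]
[0, 0.9, 16.9, 8.6, -9.0, 0.0, -0.0]
```

>>> arm_command --pt "0 -10 12 0 0 0 0" --pt "0 -10 12 0 0 0 0" --pt "0 -10 12 0 0 0 0" --pt "0 -10 12 0 0 0 0" --pt "0 -10 12 0 0 0 0"

```text
clock: 12.3
position: [0.5498, -0.0143, 0.3654]
ee_rot: [-0.054, 1.57, 0.054]
force: [-0.2, 1.3, -0.3]
width: 0.007
```

>>> arm_command --pt "0 -30 12 0 0 0 0" --pt "75 0 25 0 -7 0 0" --pt "75 0 25 3 -7 0 0" --pt "75 0 25 6 -7 0 0" --pt "75 0 0 0 -7 0 0"

```text
clock: 12.92
position: [0.543, 0.0752, 0.3952]
ee_rot: [-0.442, 1.525, 0.443]
force: [1.1, -0.2, 0.0]
width: 0.389
```

>>> arm_command --pt "75 0 0 0 0 0 0" --pt "75 0 0 0 0 0 0"

```text
clock: 13.18
position: [0.5436, 0.0719, 0.3947]
ee_rot: [-0.434, 1.527, 0.434]
force: [-0.4, -0.2, 0.0]
width: 0.609
```

Run:
```python
from h import *
s=arm.observe();print(s["clock"],s["width"],s["position"]);print(rel(NUT+[0,0,.159],down(YAW+np.radians(28)),s))
```

```text
13.175 0.6086883474899663 [0.5436303  0.07193846 0.39470673]
(array([109.7,  -0.8,  -0.7]), array([-0.3, -0. ,  0. ]))
```

>>> arm_command --pt "75 20 -1 -1 0 0 0" --pt "75 30 0 0 0 0 0" --pt "75 30 0 0 0 0 0" --pt "75 29 0 0 0 0 0" --pt "75 0 0 0 0 0 0"

```text
clock: 13.8
position: [0.5426, 0.0702, 0.284]
ee_rot: [-0.435, 1.531, 0.435]
force: [-0.8, 0.5, 0.8]
width: 0.813
```

>>> arm_command --pt "30 0 0 0 0 0 0" --pt "30 0 0 0 0 0 0" --pt "30 0 0 0 0 0 0" --pt "30 0 0 0 0 0 0" --pt "30 0 0 0 0 0 0" --newtons 60

```text
clock: 14.42
position: [0.5441, 0.0712, 0.2863]
ee_rot: [-0.436, 1.524, 0.436]
force: [4.6, 2.6, 1.6]
width: 0.448
```

>>> arm_command --pt "30 0 0 0 0 0 0" --pt "30 0 0 0 0 0 0"

```text
clock: 14.68
position: [0.5441, 0.0712, 0.2863]
ee_rot: [-0.436, 1.524, 0.437]
force: [5.3, 2.4, 2.6]
width: 0.444
```

Run:
```python
from h import *
s=arm.observe();print(s["clock"],s["width"],s["force"]);print(rel(NUT+[0,0,.159],down(YAW+np.radians(28)),s))
```

```text
14.675 0.44431129679585607 [5.28069713 2.44142295 2.62058405]
(array([ 1.3, -0. , -0.7]), array([-0.1,  0.1,  0. ]))
```

>>> arm_command --pt "30 0 0 0 9.8 0 0" --pt "30 0 0 0 9.8 0 0" --pt "30 0 0 0 9.8 0 0" --pt "30 0 0 0 9.8 0 0" --pt "30 0 0 0 9.8 0 0"

```text
clock: 15.3
position: [0.5436, 0.0712, 0.2862]
ee_rot: [0.238, 1.557, -0.237]
force: [1.1, 1.0, 5.8]
width: 0.446
```

>>> arm_command --pt "30 0 0 0 0 0 0" --pt "30 0 0 0 0 0 0"

```text
clock: 15.55
position: [0.5436, 0.0711, 0.2862]
ee_rot: [0.232, 1.558, -0.231]
force: [2.4, 2.3, 6.1]
width: 0.447
```

Run:
```python
from h import *
s=arm.observe();print(s["clock"],s["width"],s["force"],s["ft_torque"]);print(rel(NUT+[0,0,.159],down(YAW+np.radians(28)),s))
```

```text
15.55 0.4465220886395452 [2.38196097 2.25699924 6.05457734] [ 0.45519794 -0.40903511 -0.52831671]
(array([ 1.2, -0.3,  0. ]), array([-48.9,   0.1,  -0. ]))
```

>>> arm_command --pt "65 0 0 0 0 0 0" --pt "65 0 0 0 0 0 0" --pt "65 0 0 0 0 0 0" --pt "65 -40 0 0 0 0 0" --pt "0 -45 0 0 -10.5 0 0" --newtons 30

```text
clock: 16.18
position: [0.5428, 0.0708, 0.3708]
ee_rot: [0.086, 1.572, -0.088]
force: [1.4, 0.9, 0.0]
width: 0.646
```

>>> arm_command --pt "0 0 0 0 -10.5 0 0" --pt "0 0 0 0 0 0 0" --pt "0 0 0 0 0 0 0"

```text
clock: 16.55
position: [0.543, 0.0706, 0.3699]
ee_rot: [-0.051, 1.572, 0.05]
force: [0.6, 0.0, -0.1]
width: 0.324
```

Run:
```python
from h import *
print(lev());plan([(tcp(0,.006),down(YAW),3)],0)
```

```text
{'t': 16.55, 'u': np.float64(-0.964), 'r': np.float64(104.1), 'push': 0.04, 'F': [0.6, 0.0, -0.1], 'w': 0.32}
[0, -1.0, -27.1, 0.3, -0.1, -0.0, 0.0]
[0, -1.0, -27.1, 0.3, -0.1, -0.0, 0.0]
[0, -1.0, -27.1, 0.2, -0.1, -0.0, 0.0]
```

>>> arm_command --pt "0 -1 -27 1 0 0 0" --pt "0 -1 -27 0 0 0 0" --pt "0 -1 -27 0 0 0 0" --pt "0 0.5 -2 0 0 0 0" --pt "0 0 0 0 0 0 0"

```text
clock: 17.18
position: [0.5498, -0.0112, 0.3727]
ee_rot: [-0.053, 1.571, 0.053]
force: [0.2, -0.2, -0.7]
width: 0.011
```

>>> arm_command --pt "0 2.6 -9.7 0 0 0 0" --pt "0 2.8 -7.5 0 0 0 0" --pt "0 3.6 -7.1 0 0 0 0" --pt "0 2 -3.4 0 0 0 0" --pt "0 0 0 0 0 0 0"

```text
clock: 17.8
position: [0.5519, -0.04, 0.3619]
ee_rot: [-0.053, 1.57, 0.053]
force: [-0.2, 2.4, -0.2]
width: 0.002
```

Run:
```python
from h import *
print(lev());plan([(tcp(u),down(YAW),1) for u in np.arange(.4,.91,.05)],0)
```

```text
{'t': 17.8, 'u': np.float64(0.321), 'r': np.float64(80.0), 'push': 1.93, 'F': [-0.2, 2.4, -0.2], 'w': 0.0}
[0, 3.3, -5.4, -0.6, -0.1, -0.0, 0.0]
[0, 2.4, -3.2, -0.0, 0.0, 0.0, 0.0]
[0, 2.5, -3.1, -0.0, 0.0, 0.0, 0.0]
[0, 2.7, -3.0, 0.0, 0.0, 0.0, 0.0]
[0, 2.8, -2.8, 0.0, 0.0, 0.0, 0.0]
[0, 3.0, -2.7, -0.0, 0.0, 0.0, 0.0]
[0, 3.1, -2.5, -0.0, 0.0, 0.0, 0.0]
[0, 3.2, -2.4, -0.0, 0.0, 0.0, 0.0]
[0, 3.3, -2.2, -0.0, 0.0, 0.0, 0.0]
[0, 3.4, -2.0, 0.0, 0.0, 0.0, 0.0]
[0, 3.5, -1.9, 0.0, 0.0, 0.0, 0.0]
```

>>> arm_command --pt "0 3.3 -5.4 0 0 0 0" --pt "0 2.4 -3.2 0 0 0 0" --pt "0 2.5 -3.1 0 0 0 0" --pt "0 0 0 0 0 0 0"

```text
clock: 18.3
position: [0.5526, -0.0517, 0.3537]
ee_rot: [-0.054, 1.57, 0.053]
force: [-0.3, 1.9, 0.8]
width: 0.005
```

>>> arm_command --pt "0 2.7 -3 0 0 0 0" --pt "0 0 0 0 0 0 0"

```text
clock: 18.55
position: [0.5528, -0.0546, 0.351]
ee_rot: [-0.054, 1.57, 0.053]
force: [-0.1, 3.1, -0.6]
width: 0.004
```

>>> arm_command --pt "0 2.8 -2.8 0 0 0 0" --pt "0 0 0 0 0 0 0"

```text
clock: 18.8
position: [0.5531, -0.0572, 0.3483]
ee_rot: [-0.054, 1.57, 0.054]
force: [0.2, 3.1, 1.7]
width: 0.002
```

>>> arm_command --pt "0 3 -2.7 0 0 0 0" --pt "0 0 0 0 0 0 0"

```text
clock: 19.05
position: [0.5533, -0.0596, 0.3455]
ee_rot: [-0.054, 1.57, 0.054]
force: [-1.2, 3.8, 5.7]
width: 0.005
```

>>> arm_command --pt "0 3.1 -2.5 0 0 0 0" --pt "0 0 0 0 0 0 0"

```text
clock: 19.3
position: [0.5535, -0.0619, 0.3427]
ee_rot: [-0.054, 1.57, 0.054]
force: [-2.4, 4.3, 7.9]
width: 0.005
```

>>> arm_command --pt "0 3.2 -2.4 0 0 0 0" --pt "0 0 0 0 0 0 0"

```text
clock: 19.55
position: [0.5537, -0.0641, 0.3398]
ee_rot: [-0.054, 1.569, 0.054]
force: [-3.3, 5.1, 10.6]
width: 0.006
```

```bash
cat >> h.py <<'E'
def tab(rows):
    for p,f in rows:print(lev(dict(position=p,force=f,clock=0,width=0)))
E
python3 - <<'E'
from h import *
print(lev());plan([(tcp(u),down(YAW),1) for u in np.arange(.8,1.11,.1)],0)
E
```

```text
{'t': 19.55, 'u': np.float64(0.733), 'r': np.float64(80.0), 'push': 11.77, 'F': [-3.3, 5.1, 10.6], 'w': 0.01}
[0, 4.4, -3.1, -0.8, -0.1, 0.1, -0.0]
[0, 7.0, -3.9, 0.0, 0.0, 0.0, -0.0]
[0, 7.3, -3.2, -0.0, 0.0, 0.0, 0.0]
[0, 7.6, -2.4, 0.0, 0.0, 0.0, 0.0]
```

Firm resistance begins at about u = 0.60 to 0.64, which is midway as asked. I'll keep closing and watch the peak.

>>> arm_command --pt "0 3.3 -2.2 -0.5 0 0 0" --pt "0 0 0 0 0 0 0"

```text
clock: 19.8
position: [0.5536, -0.0662, 0.3369]
ee_rot: [-0.054, 1.568, 0.054]
force: [-2.6, 7.4, 12.2]
width: 0.001
```

>>> arm_command --pt "0 3.4 -2 0 0 0 0" --pt "0 0 0 0 0 0 0"

```text
clock: 20.05
position: [0.5538, -0.0683, 0.3336]
ee_rot: [-0.054, 1.568, 0.054]
force: [-3.2, 5.3, 13.0]
width: 0.007
```

>>> arm_command --pt "0 3.5 -1.9 0 0 0 0" --pt "0 0 0 0 0 0 0"

```text
clock: 20.3
position: [0.5539, -0.0702, 0.3301]
ee_rot: [-0.054, 1.568, 0.054]
force: [-2.5, 5.4, 13.9]
width: 0.006
```

>>> arm_command --pt "0 3.6 -1.7 0 0 0 0" --pt "0 0 0 0 0 0 0"

```text
clock: 20.55
position: [0.554, -0.072, 0.3264]
ee_rot: [-0.054, 1.568, 0.054]
force: [-2.9, 4.9, 12.7]
width: 0.003
```

Run:
```python
from h import *
print(lev());plan([(tcp(u),down(YAW),1) for u in np.arange(1.,1.31,.1)],0)
tab([([.5526,-.0517,.3537],[-.3,1.9,.8]),([.5531,-.0572,.3483],[.2,3.1,1.7]),([.5533,-.0596,.3455],[-1.2,3.8,5.7]),([.5535,-.0619,.3427],[-2.4,4.3,7.9])])
```

```text
{'t': 20.55, 'u': np.float64(0.928), 'r': np.float64(80.0), 'push': 13.72, 'F': [-2.9, 4.9, 12.7], 'w': 0.0}
[0, 5.3, -2.3, -0.5, -0.1, 0.1, -0.0]
[0, 7.6, -2.4, 0.0, 0.0, 0.0, -0.0]
[0, 7.8, -1.7, 0.0, -0.0, 0.0, 0.0]
[0, 8.0, -0.9, -0.0, 0.0, 0.0, 0.0]
{'t': 0, 'u': np.float64(0.5), 'r': np.float64(80.2), 'push': 1.94, 'F': [-0.3, 1.9, 0.8], 'w': 0}
{'t': 0, 'u': np.float64(0.597), 'r': np.float64(80.1), 'push': 3.3, 'F': [0.2, 3.1, 1.7], 'w': 0}
{'t': 0, 'u': np.float64(0.643), 'r': np.float64(80.0), 'push': 6.88, 'F': [-1.2, 3.8, 5.7], 'w': 0}
{'t': 0, 'u': np.float64(0.688), 'r': np.float64(80.0), 'push': 9.02, 'F': [-2.4, 4.3, 7.9], 'w': 0}
```

The push peaks at about 15 N near 0.88, inside the 8 to 16 N band, so the setting is good. Now I'll close the lever past its dead point.

>>> arm_command --pt "0 5.3 -2.3 -0.5 0 0 0" --pt "0 3.8 -1.3 0 0 0 0" --pt "0 3.8 -1.1 0 0 0 0" --pt "0 0 0 0 0 0 0"

```text
clock: 21.05
position: [0.554, -0.0769, 0.3128]
ee_rot: [-0.054, 1.568, 0.054]
force: [1.1, 4.3, 4.6]
width: 0.005
```

>>> arm_command --pt "0 3.9 -0.9 0 0 0 0" --pt "0 3.9 -0.7 0 0 0 0" --pt "0 0 0 0 0 0 0"

```text
clock: 21.42
position: [0.5531, -0.0796, 0.304]
ee_rot: [-0.054, 1.572, 0.052]
force: [0.3, 0.4, 0.6]
width: 0.007
```

Run:
```python
from h import *
print(lev());plan([(tcp(u),down(YAW),1) for u in (1.25,1.3)],0)
```

```text
{'t': 21.43, 'u': np.float64(1.223), 'r': np.float64(81.0), 'push': 0.61, 'F': [0.3, 0.4, 0.6], 'w': 0.01}
[0, 2.2, 0.7, 1.0, -0.1, -0.1, 0.1]
[0, 4.0, -0.3, 0.0, 0.0, 0.0, 0.0]
```

>>> arm_command --pt "0 3 0 0 0 0 0" --pt "0 3 0 0 0 0 0" --pt "0 0 0 0 0 0 0"

```text
clock: 21.8
position: [0.5534, -0.079, 0.2986]
ee_rot: [-0.054, 1.57, 0.053]
force: [-1.0, -0.1, 1.4]
width: 0.0
```

>>> arm_command --pt "0 -30 0 0 0 0 0" --pt "0 -60 0 0 0 0 0" --pt "0 -40 -50 0 0 0 0" --pt "0 0 -60 0 0 0 0" --pt "0 0 -60 0 0 0 0"

```text
clock: 22.42
position: [0.565, -0.2488, 0.4284]
ee_rot: [-0.055, 1.569, 0.054]
force: [1.4, -0.9, 0.3]
width: 0.005
```

>>> arm_command --pt "0 0 -50 0 0 0 0" --pt "0 0 0 0 0 0 0" --pt "0 0 0 0 0 0 0"

```text
clock: 22.8
position: [0.5685, -0.2965, 0.4272]
ee_rot: [-0.053, 1.571, 0.055]
force: [-0.3, 1.0, 0.4]
width: 0.006
```

Run:
```python
from h import *
from cell import pinpoint
import cv2
s=arm.observe();print(s["clock"],s["position"],s["force"])
p,f=cloud("scene");cv2.imwrite("pics/s4.png",cv2.resize(f[130:330,170:470,::-1].astype(np.uint8),None,fx=2.6,fy=2.6,interpolation=cv2.INTER_CUBIC))
q=D.inv().apply((p-O).reshape(-1,3)).reshape(p.shape)
m=(f[...,0]>90)&(f[...,1]<60)&(abs(q[...,0])<.025)&(q[...,1]<0)&(q[...,1]>-.14)&(q[...,2]>.09)
b=q[m];print("blade",m.sum(),b.min(0).round(3),b.max(0).round(3),"slope",np.polyfit(b[:,1],b[:,2],1).round(3))
m=(abs(q[...,0])<.015)&(abs(q[...,1]-.06)<.015);print("nut top",np.nanmedian(q[...,2][m]))
for c in("top","scene"):
  get_image(c)
  for t in("lever_press","reagent","gel","sharps","dish"):print(c,t,[np.round(x["point"],3).tolist() for x in pinpoint(c,t)[:1]])
```

```text
22.8 [ 0.56852287 -0.29648233  0.42718175] [-0.30833072  0.98545487  0.3768049 ]
blade 207 [-0.01  -0.115  0.113] [ 0.012 -0.028  0.125] slope [-0.008  0.118]
nut top 0.12822181930831555
top lever_press [[0.555, -0.087, 0.118]]
top reagent [[0.563, -0.261, -0.001]]
top gel [[0.532, 0.286, 0.005]]
top sharps []
top dish [[0.367, -0.047, -0.002]]
scene lever_press [[0.553, -0.088, 0.119]]
scene reagent [[0.566, -0.257, 0.001]]
scene gel [[0.525, 0.288, 0.002]]
scene sharps [[0.67, 0.243, -0.002]]
scene dish [[0.365, -0.047, 0.0]]
```

View pics/s4.png

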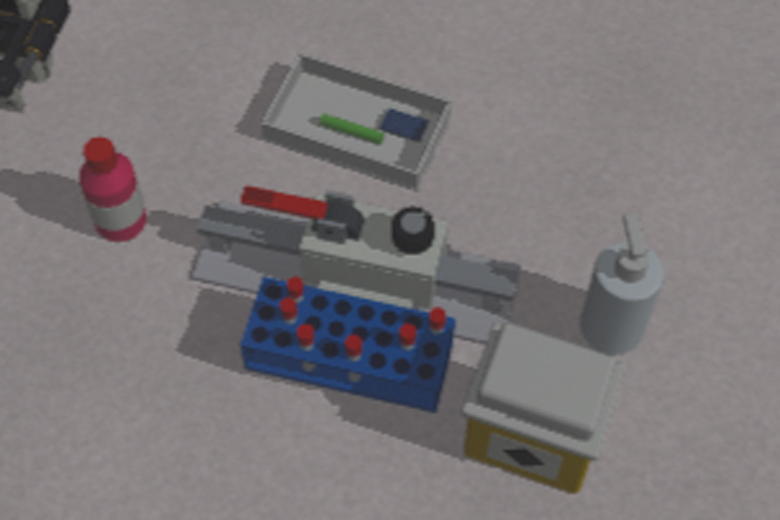

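The blade lies flat from (243,196) to (327,210), and it stayed shut while the arm backed off. The bystanders haven't moved and the robot is touching nothing, so I'm handing the job in.

```bash
python3 -c "
from cell import arm
print(arm.sign_off())"
```

```text
the job is handed in; nothing more can be done
None
```

The carrier is clamped: the nut is tightened, and the red lever is fully flat and stays shut on its own. I handed the job in at about 23 s on the robot's clock, and `sign_off` gave no verdict.

- **Nut:** I turned it clockwise in two steps, 40° and then 49° (about 1.55 rad in all). After the first step I pressed the lever to 1.09 rad and felt no firm resistance, at most about 5 N, so I let it rise and tightened further.
- **Lever feel:** On the second press the pad touched at about 0.60 rad. Firm resistance, 4 N above the light spring, came at about 0.64 rad. The push peaked at about 15 N near 0.88 rad, near the top of the 8–16 N band. My lever angles are good to about 0.03 rad.
- **Closing:** The push fell to almost nothing past the dead point, and the lever snapped shut.
- **Last checks:** With the arm well clear, the depth image shows the blade level (slope -0.008) at 118 mm. The bottles, bin and tray are where they stood, within the networks' few mm. The top camera's network did not report the bin in the final look, but the scene camera did, at its old place.
- **Off-centre grip:** My first grip on the nut was about 5 mm off centre and pushed sideways with about 20 N. I opened and re-centred before turning.

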